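# Screw the dispenser's pouring head down until its spout stands over the cup

### The job

First stand the blue cup upright in the middle of the round black pad on the dispenser's base and let go of it; then, holding the red wing grip, screw the pouring head clockwise (seen from above) until its spout points straight along the white line and stands over the middle of the cup. There is no stop at that point: do not turn the spout well past the cup, which crushes the gasket, do not push the head round by its spout, and leave the jar, the stamp and the roll of tape alone.

Things in the scene. Friction and masses are not known exactly. Their poses are not given: they have to be found in the camera images.
- dispenser: Bench dispenser, fixed to the table. Green base plate 195 x 90 x 10 mm; an aluminium canister (diameter 74 mm at its foot, 68 mm above, to z = 80 mm) stands on it with its upright axis through the origin, which lies at table height. The plate runs from 150 mm on the -x side of the origin (the pad's end) to 45 mm on the +x side. A white line on the plate runs from the canister to the pad.
- cup_pad (a point): Centre of the top face of the flat round black pad on the base plate (diameter 70 mm, top 12 mm above the table), 105 mm from the canister's axis, along the dispenser's -x. Same axes as the dispenser.
- cup: Open blue metal cup, loose, upright, 90 g: 45 mm high, outer diameter 54 mm at the foot and 56 mm at the rim, wall 3 mm. Origin at the centre of its underside, z up along its axis.
- wing_top (a point): Centre of the top of the red wing grip, on the head's axis of turning. The wing is an upright bar 56 mm long (its x axis), 14 mm thick (its y axis) and 32 mm tall, on top of the white pouring head (diameter 66 mm); it turns with the head. Its -x axis points the way the spout points. Top 144 to 146 mm above the table as it starts, 141.5 mm with the spout over the pad.
- spout_mouth (a point): Centre of the mouth (underside) of the steel spout, which leaves the head sideways and bends down at its end: 105 mm from the head's axis, 77 to 79 mm above the table as it starts, 74.5 mm when it is over the pad. Its -x axis points outward along the spout. The spout's tube is 16 mm thick, its top no more than 110 mm above the table.
- spout: The steel spout; turns with the head. Origin on the head's axis at the head's underside, -x outward along the spout.
- pour_head (a joint): Angle screwed in, rad. Grows as the head turns clockwise seen from above; the head sinks 8 mm a turn (1.27 mm per rad). 4.00 with the spout pointing straight at the middle of the pad; starts between 0.6 and 2.2; the thread ends at 0 and at 5.0. Turning takes about 0.25 N m and the head stays where it is left.
- saffron_jar: Round screw-top jar with red contents, 49 mm across, 76 mm high, loose; origin at the centre of its underside. To be left alone.
- stamp: Wooden rubber stamp, 30 x 60 x 68 mm, loose; origin at the centre of its underside. To be left alone.
- gummed_tape: Roll of brown paper tape lying flat, 75 mm across, 19 mm high, loose; origin at the centre of its underside. To be left alone.

How it is judged:
By the outcome, as a careful person would: the job done as asked, in the order asked, and still so for the second after the job is handed in, with the robot touching nothing.
It also fails if it takes over 67 s, if anything falls off the work surface, if the arm or the gripper's body presses on something with over 40 N, if the wrist force passes 120 N, or if a joint passes its speed limit or range.

### The arm

A 6-joint arm with a two-finger parallel gripper is mounted at the origin on the work surface; the furniture and walls round the work are solid. World frame = base frame: x ahead of the robot, y to its left, z up, the work surface at z = 0. Lengths are in m, angles in rad, forces in N, time in s.
With the tool pointing down it reaches from about 0.375 to 0.975 m from the base axis. Payload 3.8 kg.
Tool frame: the origin (TCP) lies at the very end of the fingers, on their centre line; the grasp point (between the pads) lies 19 mm behind it (robot.grasp_offset is the distance from the TCP to the grasp point, in m); z points along the fingers, y is the line along which they close (so a half turn about z gives the same grasp; the last joint's range is limited). The gripper opens to 85 mm and grips with 20 to 120 N. Pads are 22 mm wide; open, the fingers measure 114 mm over their backs; the gripper's body (76 mm by 85 mm) begins 54 mm behind the grasp point. The pads swing forward as they close: fully open they stand 13 mm farther back than shut.
Start: joints at [1.132, 0.264, 1.604, -0, 1.274, -0.037], TCP at [0.264, 0.621, 0.231] pointing down, gripper open.
Joint ranges: [-2.63, 2.63], [-0.94, 2.18], [0.31, 2.57], [-1.31, 4.45], [0, 2.66], [-2.55, 2.55]. Speed limits (rad/s): [2.57, 2.57, 3.14, 3.14, 3.14, 3.14].

### API

Orientations are given as [roll, pitch, yaw] about the fixed x, y, z axes, in that order (R = Rz(yaw) Ry(pitch) Rx(roll)).
In Python, from cell import robot, imaging gives the robot as it stands.
- The arm moves only by the tool run_rows, called after ">>>" as name(argument=value, ...), one argument or row to a line, values as JSON. Schema: {"type":"object","properties":{"plan":{"type":"array","items":{"type":"object","properties":{"finger_gap":{"type":"number"},"tx":{"type":"number"},"ty":{"type":"number"},"tz":{"type":"number"},"drx":{"type":"number"},"dry":{"type":"number"},"drz":{"type":"number"}},"additionalProperties":false,"required":["finger_gap"]},"minItems":1,"maxItems":12},"clamp_n":{"type":"number"},"only":{"type":"string"},"quiet":{"type":"boolean"},"lines":{"type":"string"}},"required":["plan"],"additionalProperties":false}. plan is a list of rows, 1 to 12 of them, each an object with the fields finger_gap (the finger opening in m), tx, ty, tz (the shift in m), drx, dry, drz (a rotation vector in rad); a field left out counts as zero (the opening has to be given); each row is the pose to reach, as a shift and turn from the pose commanded when the call began, along the tool's axes at that moment; what a row does not reach only later rows make up. A row lasts 1/12 s, in which the tool goes at most 0.0417 m and 0.125 rad, less where a joint would pass 70% of its speed; a pose out of reach is approached as far as the arm can. The fingers move at their own pace and stop on an object; clamp_n is the grip in N (left out, the last holds). Time passes only in rows, so rows that do not move let the fingers close. The tool returns the time, the measured TCP pose, the force, the opening and the grip force at its end. only (a regular expression) keeps the lines of the reply that match it, lines (a string "A,B") keeps lines A to B, and quiet returns only ok. Input that does not fit is refused with a message, and nothing moves.
- robot.get_obs(): the state, without advancing time (a new reading comes with each control period).
- imaging.capture(name): name is "side" or "top"; returns a dict with "img" (400x640x3 uint8, red, green, blue), "fov_y" (degrees; the focal length in pixels is half the picture's height over the tangent of half this angle, whatever the lens; pixels are square), "cx", "cy" (the principal point, pixels), "xyz" and "attitude" of the camera in the world. Camera axes: x right, y down, z forward; pixel columns grow to the right and rows downward; lengths in m; the calibration is good to about 2 mm. A picture is of the moment at which its call begins. There is no depth.
- robot.job_done(): hands the job in; it is judged then, once.
The state is a dict: "time_s": time; "q": joint angles; "dq": joint speeds; "joint_torque": joint torques, N m; "ee_pos": TCP position; "tcp_rot": TCP orientation; "ft_force": force on the tool from outside, world axes, zero at the start; "moment": the same for the moment, N m; "finger_gap": finger opening in m; "grasp_force": force on a finger pad.
Only numpy, scipy, OpenCV 4.12 (cv2) and the standard library are available. Lean on these libraries where they do the work, as an engineer would, in place of code of your own. Each camera call takes 0.05 s, during which the arm holds its last target. There are 200 camera calls.

## Working session

There is one attempt and no reset: what is moved stays moved. The work goes in short steps, Python scripts to look and compute and a tool call to move; the robot and the scene stay as the last step left them, time stands still between calls to the robot, and variables do not carry over. Pictures are saved under pics/ and viewed, at most 10 in all, crops included, and the job is handed in when it is done.

```bash
ls; mkdir -p pics
```

Create h.py:
```python
import numpy as np, cv2
from scipy.spatial.transform import Rotation as R
from cell import robot, imaging
def cap(name,fn):
    c=imaging.capture(name); cv2.imwrite('pics/'+fn,cv2.cvtColor(c['img'],cv2.COLOR_RGB2BGR)); return c
```

Run:
```python
from h import *
for n in('top','side'):
    c=cap(n,n+'0.png'); print({k:c[k] for k in c if k!='img'})
o=robot.get_obs(); print(o)
```

```text
pics
{'fov_y': 49.845525336561224, 'cx': 322.17470294799523, 'cy': 196.58868002640818, 'xyz': array([ 0.37404673, -0.06726921,  1.0907007 ]), 'attitude': array([-2.95500222,  0.02201431, -1.54601774])}
{'fov_y': 51.628176389753406, 'cx': 319.0977372671821, 'cy': 197.35727377360206, 'xyz': array([ 0.33499138, -0.78289506,  0.72690294]), 'attitude': array([-2.26179457e+00, -4.13304048e-04, -2.95824542e-01])}
{'time_s': 0.1, 'q': array([ 1.13210432e+00,  2.64691639e-01,  1.60527764e+00, -3.64531492e-06,
        1.27373948e+00, -3.69151694e-02]), 'dq': array([-1.71390070e-04, -1.81440706e-03, -3.56281212e-03,  1.85526681e-03,
       -3.16072309e-05, -9.34999683e-04]), 'joint_torque': array([-1.09313703e-03, -5.16710615e+01, -3.68589556e+01, -2.21834025e-04,
        6.31849121e-03,  7.91664228e-07]), 'ee_pos': array([0.26367906, 0.62061454, 0.23005553]), 'tcp_rot': array([-3.13947786e+00, -7.46176253e-05,  2.73981681e+00]), 'ft_force': array([0.12866582, 0.52968187, 0.21261535]), 'moment': array([ 0.01843061,  0.01660082, -0.02175459]), 'grasp_force': 0.0, 'finger_gap': 0.08564852373868811}
```

View pics/top0.png

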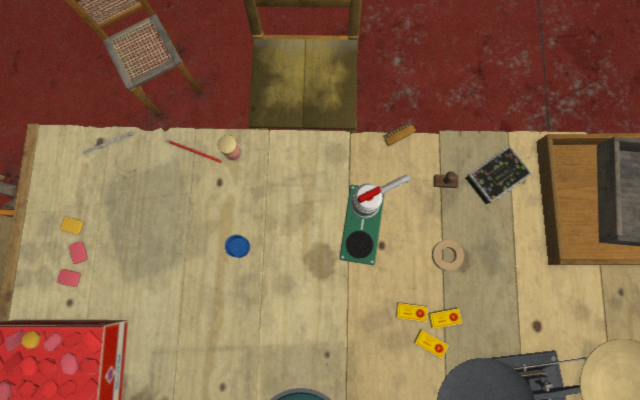

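View pics/side0.png

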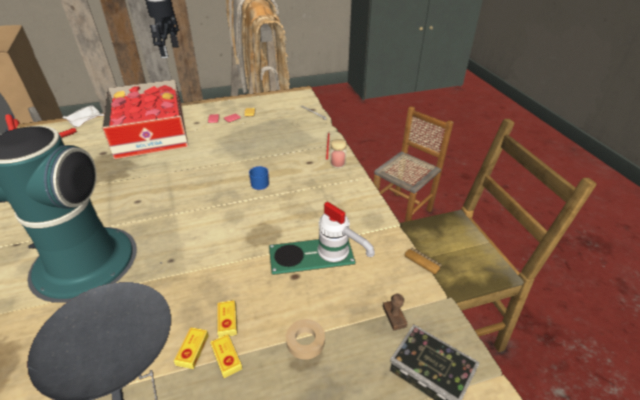

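The top view shows the cup at about (237,246), pad (360,244), wing (369,195) with spout tip near (408,179). The side view shows the cup at about (259,178), pad (289,256) and wing (334,212). I'll enlarge for accuracy.

Run:
```python
from h import *
a=cv2.imread('pics/top0.png');b=cv2.imread('pics/side0.png')
z=lambda i,x,y,w,h,s:cv2.resize(i[y:y+h,x:x+w],None,fx=s,fy=s,interpolation=cv2.INTER_CUBIC)
cv2.imwrite('pics/ct.png',z(a,330,165,96,104,5.5))
cv2.imwrite('pics/cs.png',z(b,240,160,140,120,5))
for n,i in(('t',a),('s',b)):
    B,G,Rr=[i[...,k].astype(int) for k in range(3)]
    for nm,m in(('blue',(B>Rr+50)&(B>G+40)),('red',(Rr>150)&(G<70))):
        k,l,st,ce=cv2.connectedComponentsWithStats(m.astype('uint8'))
        print(n,nm,[(st[j].tolist(),ce[j].round(1).tolist()) for j in range(1,k) if 30<st[j][4]<900])
```

```text
t blue [([225, 236, 24, 21, 365], [236.7, 246.2])]
t red [([174, 143, 47, 19, 77], [198.5, 152.6]), ([360, 187, 21, 14, 100], [369.9, 193.8]), ([417, 310, 7, 7, 33], [419.8, 313.1]), ([450, 313, 7, 8, 32], [453.0, 316.6]), ([103, 325, 15, 38, 105], [106.9, 341.5]), ([122, 330, 4, 36, 38], [123.9, 348.3]), ([435, 345, 8, 7, 32], [438.6, 348.1]), ([99, 363, 10, 37, 79], [102.6, 377.3])]
s blue [([251, 167, 17, 22, 320], [258.8, 177.3])]
s red [([161, 87, 12, 5, 36], [166.3, 88.8]), ([113, 89, 64, 32, 609], [143.0, 106.4]), ([8, 115, 10, 15, 69], [12.3, 122.3]), ([61, 129, 15, 7, 51], [67.7, 132.0]), ([164, 144, 21, 4, 32], [174.7, 145.6]), ([116, 152, 21, 4, 34], [126.5, 153.6]), ([325, 203, 20, 20, 243], [334.1, 212.6])]
```

View pics/ct.png

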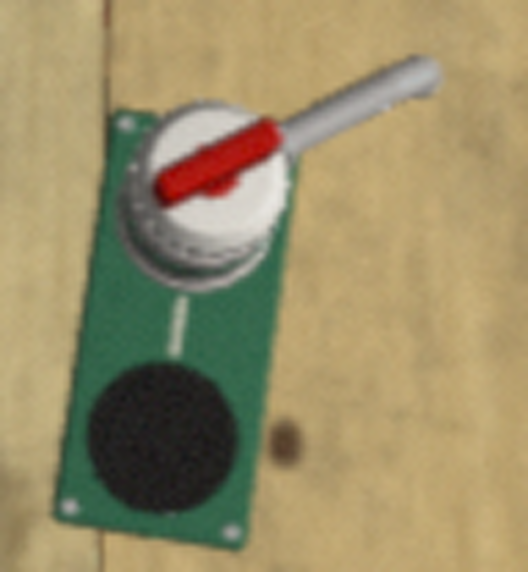

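View pics/cs.png

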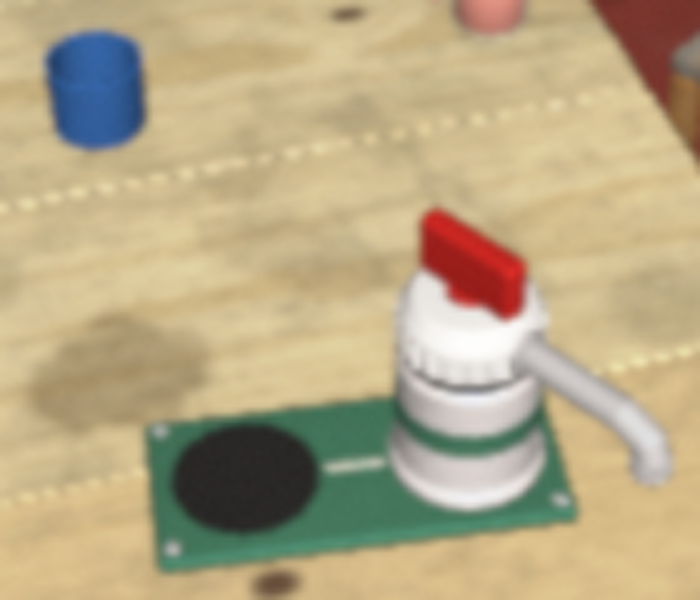

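Top crop: pad centre at (162,437), wing top running (158,188)–(278,128), spout end near (432,78). Side crop: pad (246,478), wing top running (432,213)–(520,268), spout mouth (655,478), cup rim x 47–145.

Add to h.py:
```python
CAM={'t':(49.845525336561224,322.17470294799523,196.58868002640818,[ 0.37404673, -0.06726921,  1.0907007 ],[-2.95500222,  0.02201431, -1.54601774]),
's':(51.628176389753406,319.0977372671821,197.35727377360206,[ 0.33499138, -0.78289506,  0.72690294],[-2.26179457e+00, -4.13304048e-04, -2.95824542e-01])}
def proj(c,P):
    f,cx,cy,t,a=CAM[c]; f=200/np.tan(np.radians(f/2))
    p=(np.atleast_2d(P)-t)@R.from_euler('xyz',a).as_matrix()
    return p[:,:2]/p[:,2:]*f+[cx,cy]
def ray(c,u,z):
    f,cx,cy,t,a=CAM[c]; f=200/np.tan(np.radians(f/2))
    d=R.from_euler('xyz',a).as_matrix()@[(u[0]-cx)/f,(u[1]-cy)/f,1]
    return np.array(t)+d*(z-t[2])/d[2]
```

Create fit.py:
```python
from h import *
from scipy.optimize import least_squares
T=lambda u,v:((u+.5)/5.5-.5+330,(v+.5)/5.5-.5+165)
S=lambda u,v:((u+.5)/5-.5+240,(v+.5)/5-.5+160)
for c,u in(('t',T(162,437)),('s',S(246,478))): print('pad',c,ray(c,u,.012))
for c,a,b in(('t',T(158,188),T(278,128)),('s',S(430,214),S(520,267))):
    p,q=ray(c,a,.145),ray(c,b,.145);d=q-p;print('wing',c,(p+q)/2,np.linalg.norm(d),np.arctan2(-d[1],-d[0]))
print('mouth',ray('s',S(655,478),.078), 'tubetop',ray('t',T(432,72),.1))
for a,b in(((69,506),(126,123)),):
    p,q=ray('t',T(*a),.01),ray('t',T(*b),.01);print('screws',p,q,np.arctan2(*(q-p)[1::-1]))
for a in((160,432),(172,548),(560,499)): print('scr s',ray('s',S(*a),.01))
p=ray('t',T(232,532),.01);print('scr t',p)
th=np.linspace(0,6.283,80)
circ=lambda x,y,r,z:np.c_[x+r*np.cos(th),y+r*np.sin(th),0*th+z]
bb={'t':(225,236,249,257),'s':(251,167,268,189)}
def res(p,cs='ts'):
    o=[]
    for c in cs:
        q=proj(c,np.r_[circ(*p,.028,.045),circ(*p,.027,0)]); o+=list((q.min(0)+q.max(0))/2+.5-[(bb[c][0]+bb[c][2])/2,(bb[c][1]+bb[c][3])/2])
    return o
for cs in('t','s','ts'):
    s=least_squares(res,[.4,.1],args=(cs,));print('cup',cs,s.x,s.fun)
```

```bash
python3 fit.py
```

```text
pad t [ 0.45855769 -0.13343639  0.012     ]
pad s [ 0.4586234  -0.13709004  0.012     ]
wing t [ 0.56168073 -0.14702084  0.145     ] 0.05496849883944976 2.060131474352303
wing s [ 0.5618017  -0.15252803  0.145     ] 0.05108985952832549 2.1018703576149127
mouth [ 0.61204556 -0.24687938  0.078     ] tubetop [ 0.60993464 -0.24189076  0.1       ]
screws [ 0.42662955 -0.09185082  0.01      ] [ 0.60418527 -0.11551741  0.01      ] -0.13250999930916768
scr s [ 0.42676504 -0.09474299  0.01      ]
scr s [ 0.41710663 -0.16669645  0.01      ]
scr s [ 0.5942392  -0.19002226  0.01      ]
scr t [ 0.4167517  -0.16543086  0.01      ]
cup t [0.44494832 0.16971646] [1.42108547e-12 1.84741111e-12]
cup s [0.44704773 0.16553748] [0. 0.]
cup ts [0.44595114 0.16877933] [ 0.4002906  -0.39655454 -0.5919864  -0.58753825]
```

Add to h.py:
```python
def to(x,y,z,yaw):
    o=robot.get_obs(); Rm=R.from_euler('xyz',o['tcp_rot'])
    T=R.from_euler('xyz',[np.pi,0,yaw])
    print('shift',(Rm.as_matrix().T@(np.array([x,y,z])-o['ee_pos'])).round(4),'rot',(Rm.inv()*T).as_rotvec().round(4),'t',o['time_s'])
```

```bash
python3 -c "
from h import *
to(.446,.1676,.15,np.pi)"
```

```text
shift [-0.345  -0.3455  0.0808] rot [-0.0021 -0.0005 -0.4018] t 0.1
```

>>> run_rows(
  plan=[
    {"finger_gap":0.085, "tx":-0.17, "ty":-0.17, "tz":0.02, "drz":-0.2},
    {"finger_gap":0.085, "tx":-0.17, "ty":-0.17, "tz":0.02, "drz":-0.2},
    {"finger_gap":0.085, "tx":-0.345, "ty":-0.345, "tz":0.06, "drx":-0.002, "drz":-0.4},
    {"finger_gap":0.085, "tx":-0.345, "ty":-0.345, "tz":0.08, "drx":-0.002, "drz":-0.4},
    {"finger_gap":0.085, "tx":-0.345, "ty":-0.345, "tz":0.08, "drx":-0.002, "drz":-0.4},
    {"finger_gap":0.085, "tx":-0.345, "ty":-0.345, "tz":0.08, "drx":-0.002, "drz":-0.4},
    {"finger_gap":0.085, "tx":-0.345, "ty":-0.345, "tz":0.08, "drx":-0.002, "drz":-0.4},
    {"finger_gap":0.085, "tx":-0.345, "ty":-0.345, "tz":0.08, "drx":-0.002, "drz":-0.4},
    {"finger_gap":0.085, "tx":-0.345, "ty":-0.345, "tz":0.08, "drx":-0.002, "drz":-0.4},
    {"finger_gap":0.085, "tx":-0.345, "ty":-0.345, "tz":0.08, "drx":-0.002, "drz":-0.4},
    {"finger_gap":0.085, "tx":-0.345, "ty":-0.345, "tz":0.08, "drx":-0.002, "drz":-0.4},
    {"finger_gap":0.085, "tx":-0.345, "ty":-0.345, "tz":0.08, "drx":-0.002, "drz":-0.4},
  ],
  clamp_n=40,
)

```text
time_s: 1.1
ee_pos: [0.4465, 0.1663, 0.1506]
tcp_rot: [3.14, -0.0, 3.139]
ft_force: [-0.1, 0.6, 0.1]
finger_gap: 0.085
grasp_force: 0.0
```

```bash
python3 -c "
from h import *
to(.446,.1676,.012,np.pi)"
```

```text
shift [0.0005 0.0011 0.1386] rot [ 0.0015 -0.     -0.0021] t 1.1
```

>>> run_rows(
  plan=[
    {"finger_gap":0.085, "ty":0.001, "tz":0.04},
    {"finger_gap":0.085, "ty":0.001, "tz":0.08},
    {"finger_gap":0.085, "ty":0.001, "tz":0.11},
    {"finger_gap":0.085, "ty":0.001, "tz":0.138},
    {"finger_gap":0.085, "ty":0.001, "tz":0.138},
  ],
  clamp_n=40,
)

```text
time_s: 1.52
ee_pos: [0.4409, 0.1679, 0.0075]
tcp_rot: [-3.14, -0.011, 3.139]
ft_force: [-1.6, -0.0, -0.2]
finger_gap: 0.085
grasp_force: 0.0
```

>>> run_rows(
  plan=[
    {"finger_gap":0.04},
    {"finger_gap":0.04},
    {"finger_gap":0.04},
    {"finger_gap":0.04},
    {"finger_gap":0.04},
    {"finger_gap":0.04},
    {"finger_gap":0.04},
    {"finger_gap":0.04},
  ],
  clamp_n=40,
)

```text
time_s: 2.18
ee_pos: [0.4488, 0.1709, 0.0156]
tcp_rot: [3.138, 0.005, 3.14]
ft_force: [-0.2, 0.7, 7.5]
finger_gap: 0.0552
grasp_force: 42.9
```

Run:
```python
from h import *
cap('top','t1.png');cap('side','s1.png')
a=cv2.imread('pics/t1.png');b=cv2.imread('pics/s1.png')
z=lambda i,x,y,w,h,s:cv2.resize(i[y:y+h,x:x+w],None,fx=s,fy=s)
cv2.imwrite('pics/v1.png',np.hstack([z(a,190,200,100,90,4),z(b,210,110,100,90,4)]))
```

```text
(no output)
```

View pics/v1.png

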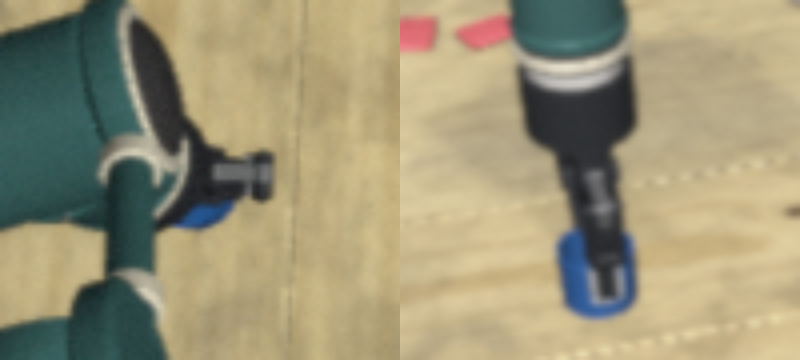

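Both fingers hold the cup (side crop: cup x 557–637, foot at y 318; the rim is partly hidden). Next I use the held cup to check the camera bias.

>>> run_rows(
  plan=[
    {"finger_gap":0.04},
    {"finger_gap":0.04},
    {"finger_gap":0.04},
    {"finger_gap":0.04},
  ],
  clamp_n=40,
)

```text
time_s: 2.62
ee_pos: [0.4488, 0.1709, 0.0156]
tcp_rot: [3.138, 0.005, 3.14]
ft_force: [-1.4, -0.5, 7.1]
finger_gap: 0.0552
grasp_force: 42.9
```

Run:
```python
from h import *
cap('side','s2.png')
for f in('side0','s2'):
    i=cv2.imread(f'pics/{f}.png').astype(int);B,G,r=i[...,0],i[...,1],i[...,2]
    m=((B>r+50)&(B>G+40)); m[:, :240]=0;m[:, 280:]=0
    ys,xs=np.where(m);print(f,xs.min(),xs.max(),ys.min(),ys.max(),[(y,xs[ys==y].min(),xs[ys==y].max()) for y in range(178,190) if (ys==y).any()])
to(.446,.17,.17,np.pi)
to(.4585,-.134,.17,np.pi-.134)
```

```text
side0 251 267 167 188 [(178, np.int64(251), np.int64(266)), (179, np.int64(251), np.int64(266)), (180, np.int64(252), np.int64(266)), (181, np.int64(252), np.int64(266)), (182, np.int64(252), np.int64(267)), (183, np.int64(252), np.int64(266)), (184, np.int64(252), np.int64(266)), (185, np.int64(252), np.int64(266)), (186, np.int64(253), np.int64(265)), (187, np.int64(254), np.int64(264)), (188, np.int64(255), np.int64(262))]
s2 251 267 168 188 [(178, np.int64(251), np.int64(256)), (179, np.int64(252), np.int64(267)), (180, np.int64(252), np.int64(267)), (181, np.int64(252), np.int64(267)), (182, np.int64(252), np.int64(256)), (183, np.int64(252), np.int64(256)), (184, np.int64(252), np.int64(256)), (185, np.int64(252), np.int64(266)), (186, np.int64(253), np.int64(265)), (187, np.int64(254), np.int64(264)), (188, np.int64(256), np.int64(261))]
shift [ 0.0021 -0.0004 -0.1544] rot [ 0.0034  0.0047 -0.0016] t 2.6667
shift [-0.0109 -0.3044 -0.1554] rot [0.0037 0.0045 0.1324] t 2.6667
```

>>> run_rows(
  plan=[
    {"finger_gap":0.04, "tz":-0.03},
    {"finger_gap":0.04, "tz":-0.06},
    {"finger_gap":0.04, "tx":-0.004, "ty":-0.03, "tz":-0.09},
    {"finger_gap":0.04, "tx":-0.012, "ty":-0.07, "tz":-0.09},
    {"finger_gap":0.04, "tx":-0.012, "ty":-0.11, "tz":-0.09},
    {"finger_gap":0.04, "tx":-0.012, "ty":-0.15, "tz":-0.09},
    {"finger_gap":0.04, "tx":-0.012, "ty":-0.19, "tz":-0.09},
    {"finger_gap":0.04, "tx":-0.012, "ty":-0.23, "tz":-0.09},
    {"finger_gap":0.04, "tx":-0.012, "ty":-0.26, "tz":-0.09},
    {"finger_gap":0.04, "tx":-0.012, "ty":-0.285, "tz":-0.09},
    {"finger_gap":0.04, "tx":-0.012, "ty":-0.303, "tz":-0.09},
    {"finger_gap":0.04, "tx":-0.012, "ty":-0.303, "tz":-0.09},
  ],
  clamp_n=40,
)

```text
time_s: 3.67
ee_pos: [0.4585, -0.1363, 0.1036]
tcp_rot: [3.141, 0.002, 3.137]
ft_force: [0.7, 0.5, -1.1]
finger_gap: 0.0554
grasp_force: 43.1
```

>>> run_rows(
  plan=[
    {"finger_gap":0.04, "tz":0.02},
    {"finger_gap":0.04, "tz":0.04},
    {"finger_gap":0.04, "tz":0.055},
    {"finger_gap":0.04, "tz":0.055},
    {"finger_gap":0.04, "tz":0.055},
    {"finger_gap":0.04, "tz":0.055},
  ],
  clamp_n=40,
)

```text
time_s: 4.17
ee_pos: [0.4587, -0.1327, 0.0486]
tcp_rot: [3.14, 0.002, 3.14]
ft_force: [0.0, 0.3, -0.8]
finger_gap: 0.055
grasp_force: 43.1
```

```bash
python3 - <<'E'
from h import *
to(.4613,-.132,.0276,np.pi)
cap('side','s3.png');cap('top','t3.png')
a=cv2.imread('pics/t3.png');b=cv2.imread('pics/s3.png')
z=lambda i,x,y,w,h,s:cv2.resize(i[y:y+h,x:x+w],None,fx=s,fy=s,interpolation=cv2.INTER_CUBIC)
cv2.imwrite('pics/v3.png',np.hstack([z(a,320,190,80,100,5),z(b,250,195,80,100,5)]))
E
```

```text
shift [-0.0025  0.0007  0.021 ] rot [ 0.0017  0.0016 -0.0012] t 4.1667
```

View pics/v3.png

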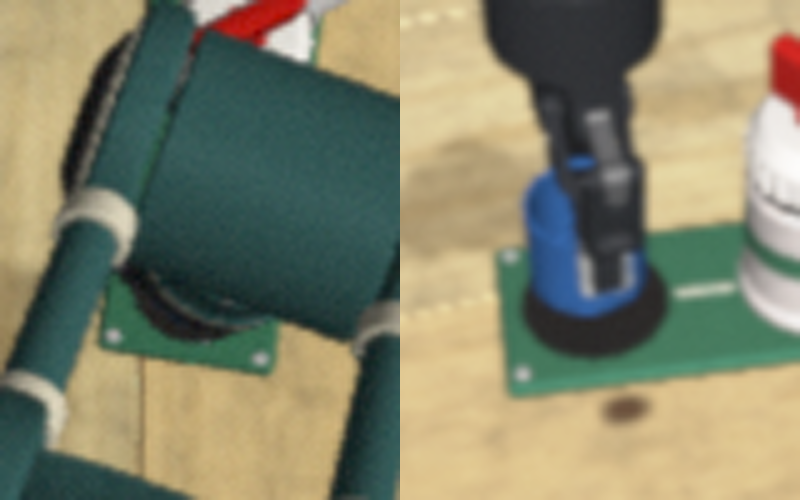

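Side crop: the cup is about 20 mm above the pad, x 524–650, foot at y 318; the top view is blocked by the arm. I'll check the cup's position in the side camera against the pad.

Run:
```python
from h import *
from scipy.optimize import least_squares
i=cv2.imread('pics/s3.png').astype(int);B,G,r=i[...,0],i[...,1],i[...,2]
m=((B>r+50)&(B>G+40));m[:,:260]=0;m[:,310:]=0;m[:200]=0;m[270:]=0
ys,xs=np.where(m);print(xs.min(),xs.max(),ys.min(),ys.max())
th=np.linspace(0,6.283,80)
circ=lambda x,y,r,z:np.c_[x+r*np.cos(th),y+r*np.sin(th),0*th+z]
def res(p,l,rr,b,z):
    q=proj('s',np.r_[circ(*p,.028,z+.045),circ(*p,.027,z)]); return [(q[:,0].min()+q[:,0].max())/2-(l+rr)/2, q[:,1].max()-b-.5]
print(least_squares(res,[.45,-.13],args=(xs.min(),xs.max(),ys.max(),.033)).x)
print('at start',least_squares(res,[.45,.17],args=(251,267,188,0)).x)
```

```text
276 296 227 257
[ 0.45565608 -0.13528441]
at start [0.44802303 0.17077745]
```

>>> run_rows(
  plan=[
    {"finger_gap":0.04, "tx":-0.002, "tz":0.01},
    {"finger_gap":0.04, "tx":-0.002, "tz":0.017},
    {"finger_gap":0.04, "tx":-0.002, "tz":0.02},
    {"finger_gap":0.04, "tx":-0.002, "tz":0.0205},
    {"finger_gap":0.04, "tx":-0.002, "tz":0.0205},
    {"finger_gap":0.04, "tx":-0.002, "tz":0.0205},
  ],
  clamp_n=40,
)

```text
time_s: 4.77
ee_pos: [0.4599, -0.1328, 0.0277]
tcp_rot: [3.139, -0.001, 3.14]
ft_force: [-3.7, 1.6, 8.2]
finger_gap: 0.0555
grasp_force: 43.8
```

Contact at 8 N. Release and rise.

>>> run_rows(
  plan=[
    {"finger_gap":0.06},
    {"finger_gap":0.07},
    {"finger_gap":0.085},
    {"finger_gap":0.085},
    {"finger_gap":0.085},
    {"finger_gap":0.085},
  ],
  clamp_n=40,
)

```text
time_s: 5.27
ee_pos: [0.46, -0.133, 0.027]
tcp_rot: [3.14, 0.0, 3.14]
ft_force: [0.0, 0.3, -0.2]
finger_gap: 0.0847
grasp_force: 0.0
```

>>> run_rows(
  plan=[
    {"finger_gap":0.085, "tz":-0.01},
    {"finger_gap":0.085, "tz":-0.04},
    {"finger_gap":0.085, "tz":-0.08},
    {"finger_gap":0.085, "tz":-0.12},
    {"finger_gap":0.085, "tz":-0.16},
    {"finger_gap":0.085, "tz":-0.17},
    {"finger_gap":0.085, "ty":0.05, "tz":-0.17},
    {"finger_gap":0.085, "ty":0.1, "tz":-0.17},
    {"finger_gap":0.085, "ty":0.15, "tz":-0.17},
    {"finger_gap":0.085, "ty":0.2, "tz":-0.17},
    {"finger_gap":0.085, "ty":0.2, "tz":-0.17},
    {"finger_gap":0.085, "ty":0.2, "tz":-0.17},
  ],
)

```text
time_s: 6.27
ee_pos: [0.46, 0.0717, 0.1983]
tcp_rot: [3.137, 0.001, -3.138]
ft_force: [-0.4, -0.3, -0.6]
finger_gap: 0.0849
grasp_force: 0.0
```

Run:
```python
from h import *
to(.562,-.147,.2,2.07)
cap('side','s4.png');cap('top','t4.png')
a=cv2.imread('pics/t4.png');b=cv2.imread('pics/s4.png')
z=lambda i,x,y,w,h,s:cv2.resize(i[y:y+h,x:x+w],None,fx=s,fy=s,interpolation=cv2.INTER_CUBIC)
cv2.imwrite('pics/v4.png',np.hstack([z(a,340,180,65,100,5),z(b,260,180,90,100,5)]))
```

```text
shift [-0.1013 -0.2191 -0.0027] rot [ 0.005  -0.0015  1.0748] t 6.2667
```

View pics/v4.png

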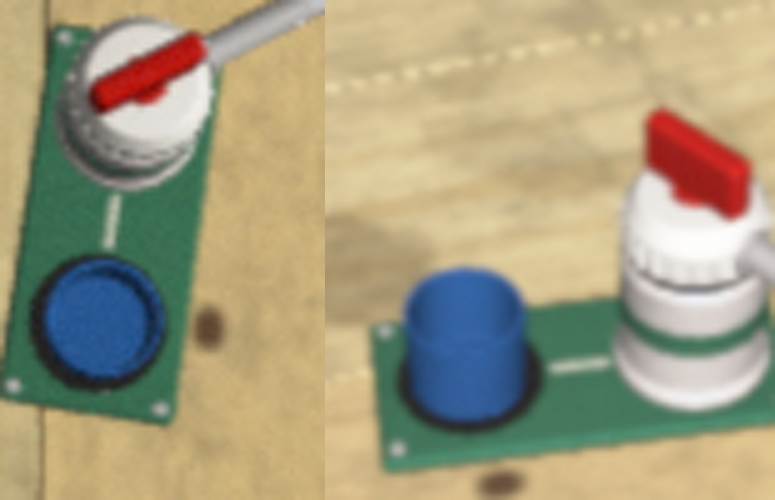

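The cup stands upright on the pad (top crop: rim x 43–165, y 255–382; side crop: rim x 404–527, y 266–~345). Computing the offset.

Run:
```python
from h import *
print(ray('t',(340+104.5/5-.5,180+319.5/5-.5),.057), ray('t',(359.05,244.05),.012))
b=cv2.imread('pics/s4.png');i=b.astype(int);m=((i[...,0]>i[...,2]+50)&(i[...,0]>i[...,1]+40))
for c,f in(('s','s4'),('t','t4')):
    i=cv2.imread(f'pics/{f}.png').astype(int);m=((i[...,0]>i[...,2]+40)&(i[...,0]>i[...,1]+30))
    n,l,st,ce=cv2.connectedComponentsWithStats(m.astype('uint8'));k=1+st[1:,4].argmax();bx=st[k];print(bx)
    th=np.linspace(0,6.283,80);circ=lambda x,y,r,z:np.c_[x+r*np.cos(th),y+r*np.sin(th),0*th+z]
    from scipy.optimize import least_squares
    def res(p):
        q=proj(c,np.r_[circ(*p,.028,.057),circ(*p,.027,.012)]);return (q.min(0)+q.max(0))/2+.5-[bx[0]+bx[2]/2,bx[1]+bx[3]/2]
    print(c,least_squares(res,[.46,-.13]).x)
```

```text
[ 0.45664527 -0.13389469  0.057     ] [ 0.45854665 -0.13344781  0.012     ]
[276 234  24  30 608]
s [ 0.45766741 -0.13698804]
[349 232  24  23 415]
t [ 0.45842574 -0.13446468]
```

>>> run_rows(
  plan=[
    {"finger_gap":0.05, "tx":-0.025, "ty":-0.03, "drz":0.12},
    {"finger_gap":0.05, "tx":-0.04, "ty":-0.06, "drz":0.24},
    {"finger_gap":0.05, "tx":-0.05, "ty":-0.09, "drz":0.36},
    {"finger_gap":0.05, "tx":-0.06, "ty":-0.12, "drz":0.48},
    {"finger_gap":0.05, "tx":-0.07, "ty":-0.15, "drz":0.6},
    {"finger_gap":0.05, "tx":-0.08, "ty":-0.18, "drz":0.72},
    {"finger_gap":0.05, "tx":-0.09, "ty":-0.2, "drz":0.84},
    {"finger_gap":0.05, "tx":-0.102, "ty":-0.218, "drz":0.96},
    {"finger_gap":0.05, "tx":-0.102, "ty":-0.218, "drx":0.004, "drz":1.075},
    {"finger_gap":0.05, "tx":-0.102, "ty":-0.218, "drx":0.004, "drz":1.075},
    {"finger_gap":0.05, "tx":-0.102, "ty":-0.218, "drx":0.004, "drz":1.075},
    {"finger_gap":0.05, "tx":-0.102, "ty":-0.218, "drx":0.004, "drz":1.075},
  ],
)

```text
time_s: 7.37
ee_pos: [0.5612, -0.1521, 0.197]
tcp_rot: [-3.139, -0.0, 2.067]
ft_force: [0.0, -0.8, -0.6]
finger_gap: 0.0499
grasp_force: 0.0
```

```bash
python3 -c "
from h import *
to(.5625,-.1465,.119,2.07)"
```

```text
shift [0.0043 0.004  0.078 ] rot [-0.0025 -0.0001 -0.0033] t 7.3667
```

>>> run_rows(
  plan=[
    {"finger_gap":0.05, "tz":0.02},
    {"finger_gap":0.05, "tz":0.03},
    {"finger_gap":0.05, "tz":0.03},
    {"finger_gap":0.05, "tz":0.03},
    {"finger_gap":0.05, "tz":0.03},
  ],
)

```text
time_s: 7.78
ee_pos: [0.562, -0.1513, 0.1675]
tcp_rot: [-3.14, 0.0, 2.066]
ft_force: [0.8, 0.1, 0.2]
finger_gap: 0.0505
grasp_force: 0.0
```

```bash
python3 -c "
from h import *
to(.5625,-.1465,.119,2.07)"
```

```text
shift [0.004  0.0028 0.0485] rot [-0.002   0.0005 -0.0041] t 7.7833
```

>>> run_rows(
  plan=[
    {"finger_gap":0.05, "tx":0.004, "ty":0.003, "tz":0.01},
    {"finger_gap":0.05, "tx":0.004, "ty":0.003, "tz":0.03},
    {"finger_gap":0.05, "tx":0.004, "ty":0.003, "tz":0.043},
    {"finger_gap":0.05, "tx":0.004, "ty":0.003, "tz":0.048},
    {"finger_gap":0.05, "tx":0.004, "ty":0.003, "tz":0.048},
    {"finger_gap":0.05, "tx":0.004, "ty":0.003, "tz":0.048},
    {"finger_gap":0.05, "tx":0.004, "ty":0.003, "tz":0.048},
  ],
  clamp_n=60,
)

```text
time_s: 8.37
ee_pos: [0.5632, -0.1468, 0.1199]
tcp_rot: [-3.14, 0.001, 2.065]
ft_force: [-0.4, -0.0, 0.8]
finger_gap: 0.05
grasp_force: 0.0
```

>>> run_rows(
  plan=[
    {"finger_gap":0.0},
    {"finger_gap":0.0},
    {"finger_gap":0.0},
    {"finger_gap":0.0},
    {"finger_gap":0.0},
    {"finger_gap":0.0},
    {"finger_gap":0.0},
    {"finger_gap":0.0},
  ],
  clamp_n=60,
)

```text
time_s: 9.03
ee_pos: [0.5636, -0.1467, 0.1202]
tcp_rot: [-3.141, 0.002, 2.065]
ft_force: [1.3, 1.6, 5.1]
finger_gap: 0.013
grasp_force: 61.7
```

```bash
python3 -c "
from h import *
to(.5625,-.1465,.119,2.07);print(robot.get_obs()['moment'])"
```

```text
shift [ 0.0007 -0.0008  0.0012] rot [-0.0002  0.0016 -0.0052] t 9.0333
[ 0.33587213 -0.27247736 -0.00525757]
```

>>> run_rows(
  plan=[
    {"finger_gap":0, "drz":0.04},
    {"finger_gap":0, "tz":0.0001, "drz":0.12},
    {"finger_gap":0, "tz":0.0003, "drz":0.22},
    {"finger_gap":0, "tz":0.0004, "drz":0.32},
    {"finger_gap":0, "tz":0.0005, "drz":0.42},
    {"finger_gap":0, "tz":0.0007, "drz":0.52},
    {"finger_gap":0, "tz":0.0008, "drz":0.62},
    {"finger_gap":0, "tz":0.0009, "drz":0.72},
    {"finger_gap":0, "tz":0.001, "drz":0.8},
    {"finger_gap":0, "tz":0.001, "drz":0.8},
  ],
  clamp_n=60,
)

```text
time_s: 9.87
ee_pos: [0.5633, -0.1466, 0.1191]
tcp_rot: [3.141, 0.001, 1.262]
ft_force: [2.1, 1.4, 5.7]
finger_gap: 0.0128
grasp_force: 61.8
```

```bash
python3 -c "
from h import *
o=robot.get_obs();print(o['moment'],o['q'][5])"
```

```text
[ 0.36780092 -0.2411082   0.06101368] 0.013466082617830015
```

>>> run_rows(
  plan=[
    {"finger_gap":0, "tz":0.0001, "drz":0.06},
    {"finger_gap":0, "tz":0.0002, "drz":0.16},
    {"finger_gap":0, "tz":0.0003, "drz":0.28},
    {"finger_gap":0, "tz":0.0005, "drz":0.4},
    {"finger_gap":0, "tz":0.0006, "drz":0.52},
    {"finger_gap":0, "tz":0.0008, "drz":0.64},
    {"finger_gap":0, "tz":0.0009, "drz":0.76},
    {"finger_gap":0, "tz":0.0011, "drz":0.88},
    {"finger_gap":0, "tz":0.0012, "drz":0.98},
    {"finger_gap":0, "tz":0.0013, "drz":1.08},
    {"finger_gap":0, "tz":0.0015, "drz":1.15},
    {"finger_gap":0, "tz":0.0015, "drz":1.15},
  ],
  clamp_n=60,
)

```text
time_s: 10.87
ee_pos: [0.5633, -0.1462, 0.1176]
tcp_rot: [3.141, 0.0, 0.112]
ft_force: [0.7, 2.1, 6.1]
finger_gap: 0.0128
grasp_force: 61.8
```

```bash
python3 - <<'E'
from h import *
o=robot.get_obs();print(o['moment'],o['q'][5],o['tcp_rot'])
cap('side','s5.png');cap('top','t5.png')
a=cv2.imread('pics/t5.png');b=cv2.imread('pics/s5.png')
z=lambda i,x,y,w,h,s:cv2.resize(i[y:y+h,x:x+w],None,fx=s,fy=s,interpolation=cv2.INTER_CUBIC)
cv2.imwrite('pics/v5.png',np.hstack([z(a,330,180,65,100,5),z(b,260,180,90,100,5)]))
E
```

```text
[ 0.64442962 -0.09800523 -0.03017792] 1.1630166233795993 [3.14082011e+00 2.38816727e-04 1.11912423e-01]
```

View pics/v5.png

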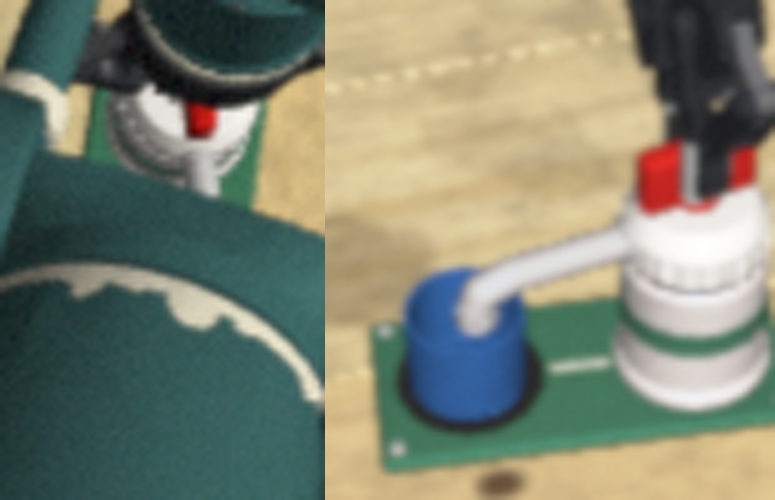

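The spout is near the cup: mouth at about (478,325) in the side crop. It still needs about 0.24 rad. Finish, release, rise, and verify.

```bash
python3 -c "
from h import *
for z in(.0748,):
  print('pred',(proj('s',[.5626+.105*np.cos(.112+np.pi),-.1511+.105*np.sin(.112+np.pi),z])-[260,180])*5+[325,0])"
```

```text
pred [[475.54968447 320.05714734]]
```

>>> run_rows(
  plan=[
    {"finger_gap":0, "tz":0.0001, "drz":0.05},
    {"finger_gap":0, "tz":0.0002, "drz":0.12},
    {"finger_gap":0, "tz":0.0003, "drz":0.18},
    {"finger_gap":0, "tz":0.0003, "drz":0.22},
    {"finger_gap":0, "tz":0.0003, "drz":0.235},
    {"finger_gap":0, "tz":0.0003, "drz":0.235},
    {"finger_gap":0, "tz":0.0003, "drz":0.235},
  ],
  clamp_n=60,
)

```text
time_s: 11.55
ee_pos: [0.5633, -0.1462, 0.1174]
tcp_rot: [3.141, -0.0, -0.12]
ft_force: [0.3, 4.0, 6.9]
finger_gap: 0.0131
grasp_force: 61.8
```

>>> run_rows(
  plan=[
    {"finger_gap":0.02},
    {"finger_gap":0.03},
    {"finger_gap":0.05},
    {"finger_gap":0.05},
    {"finger_gap":0.05, "tz":-0.02},
    {"finger_gap":0.05, "tz":-0.05},
    {"finger_gap":0.05, "tz":-0.08},
    {"finger_gap":0.05, "tz":-0.1},
    {"finger_gap":0.05, "tz":-0.1},
  ],
)

```text
time_s: 12.3
ee_pos: [0.5657, -0.1477, 0.2221]
tcp_rot: [3.138, -0.008, -0.12]
ft_force: [0.4, 0.1, 0.7]
finger_gap: 0.0502
grasp_force: 0.0
```

>>> run_rows(
  plan=[
    {"finger_gap":0.05, "ty":-0.04},
    {"finger_gap":0.05, "ty":-0.08},
    {"finger_gap":0.05, "ty":-0.12},
    {"finger_gap":0.05, "ty":-0.16},
    {"finger_gap":0.05, "ty":-0.2},
    {"finger_gap":0.05, "ty":-0.24},
    {"finger_gap":0.05, "ty":-0.26},
    {"finger_gap":0.05, "ty":-0.26},
  ],
)

```text
time_s: 12.97
ee_pos: [0.5934, 0.1158, 0.2146]
tcp_rot: [3.141, 0.003, -0.116]
ft_force: [0.3, -1.0, -0.4]
finger_gap: 0.05
grasp_force: 0.0
```

Run:
```python
from h import *
cap('side','s6.png');cap('top','t6.png')
a=cv2.imread('pics/t6.png');b=cv2.imread('pics/s6.png')
z=lambda i,x,y,w,h,s:cv2.resize(i[y:y+h,x:x+w],None,fx=s,fy=s,interpolation=cv2.INTER_CUBIC)
cv2.imwrite('pics/v6.png',np.hstack([z(a,335,180,60,100,6),z(b,268,180,72,100,6)]))
```

```text
(no output)
```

View pics/v6.png

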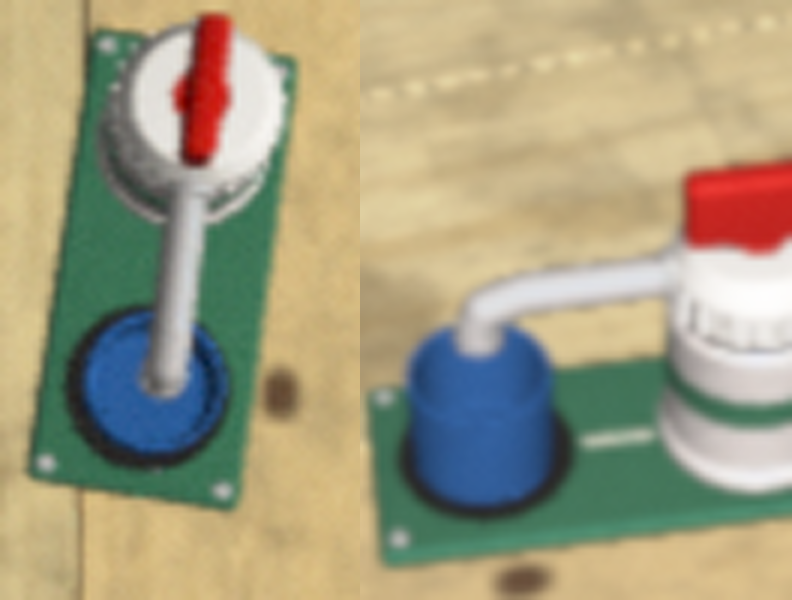

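Top crop: wing (215,22)–(198,158), spout tube (187,200)–(166,365), mouth near (163,385), plate screws (108,45) and (46,463). Side crop: mouth about (480,350).

Run:
```python
from h import *
T=lambda u,v:((u+.5)/6-.5+335,(v+.5)/6-.5+180)
S=lambda u,v:((u-360+.5)/6-.5+268,(v+.5)/6-.5+180)
def d(a,b,z1,z2):
    p,q=ray('t',T(*a),z1),ray('t',T(*b),z2);return p[:2].round(4),q[:2].round(4),np.arctan2(*(p-q)[1::-1]).round(3)
print('wing',d((215,22),(198,158),.1415,.1415))
print('tube',d((187,200),(167,360),.102,.102))
print('screws',d((108,45),(46,463),.01,.01),d((285,75),(222,490),.01,.01))
print('edges',d((93,40),(30,470),.01,.01),d((297,68),(238,505),.01,.01))
print('mouth',ray('t',T(163,384),.0745),ray('s',S(480,350),.0745),'pad t .4586 -.1334 s .4586 -.1371')
m=a=cv2.imread('pics/t6.png').astype(int)
r=(a[...,2]>130)&(a[...,1]<70)&(a[...,0]<70);r[:,:340]=0;r[:,385:]=0;r[230:]=0;r[:175]=0
ys,xs=np.where(r);print(np.polyfit(ys,xs,1),len(ys))
for yaw in(-.09,-.12,-.135,-.15):
    mo=lambda ax:[ax[0]-.105*np.cos(yaw),ax[1]-.105*np.sin(yaw),.0745]
    print(yaw,'t',(proj('t',mo((.5626,-.1474)))-[335,180])*6,'s',(proj('s',mo((.5626,-.1511)))-[268,180])*6+[360,0])
```

```text
wing (array([ 0.5855, -0.1498]), array([ 0.5336, -0.1437]), np.float64(-0.117))
tube (array([ 0.5238, -0.1428]), array([ 0.4619, -0.1355]), np.float64(-0.117))
screws (array([ 0.6039, -0.1157]), array([ 0.4262, -0.0921]), np.float64(-0.132)) (array([ 0.5923, -0.1911]), array([ 0.4169, -0.165 ]), np.float64(-0.148))
edges (array([ 0.6059, -0.1093]), array([ 0.4232, -0.0856]), np.float64(-0.129)) (array([ 0.5955, -0.1962]), array([ 0.4109, -0.1716]), np.float64(-0.133))
mouth [ 0.45489027 -0.13593657  0.0745    ] [ 0.45743208 -0.14281326  0.0745    ] pad t .4586 -.1334 s .4586 -.1371
[-1.25893788e-01  3.93320576e+02] 108
-0.09 t [[165.74232782 373.59917239]] s [[478.33006114 345.04187189]]
-0.12 t [[157.7405265  372.57089529]] s [[477.20485978 339.09263163]]
-0.135 t [[153.75160853 371.96711771]] s [[476.7394915  336.11740693]]
-0.15 t [[149.77194085 371.30378546]] s [[476.33875886 333.14271214]]
```

```bash
python3 -c "
from h import *
print(robot.job_done())"
```

```text
the job is handed in; nothing more can be done
None
```

The job is handed in; no verdict came back. The cup stands upright and released within about 2 mm of the pad's centre, and I turned the head by its wing until the spout was over the cup, about 0.015 rad (1.6 mm at the mouth) short of the white line by my measurement, with the robot clear and about 13 s used.

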